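Hold a bayonet key seated in a spring-return socket

TASK

Take the winged bayonet key out of the rack, push it down into the spring-return socket with its lugs through the slots, and turn it clockwise, about a quarter turn, until it stops. The springs try to turn it back and push it out, so finish while still gripping the key and holding it turned fully home in the socket. Leave the round-headed blanking plug in the rack and the other things on the desk where they are.

Things in the scene. Friction and masses are not known exactly. Their poses are not given: they have to be found in the camera images.
- key: bayonet key to be fitted: black thumb wing on a round black flange, over a steel spigot with two steel lugs; about 80 g; same after half a turn. Origin: centre of the spigot's underside, z up its axis, x along the wing. Spigot 20 mm diameter, z 0 to 18 mm, foot chamfered 2 mm; flange 44 mm diameter, z 18 to 23 mm. Starts hung by its flange in one of the rack's two holes, wing up
- key_wing (a point): centre of the key's wing, 36 mm above the key's underside, axes as the key's. The wing is 36 mm long (x), 14 mm thick (y), from 13 mm below this point (flange top) to 13 mm above: grip it across its thickness
- key_lugs (a point): on the key's axis at the height of its two lugs (8 mm above the underside). The lugs stick out along the key's +x and -x, in line with the wing, to 16 mm from the axis; 6 mm wide, 4 mm high (2 mm up and down from here)
- blank: the blanking plug, not wanted: same spigot and 44 mm flange, but no lugs and a plain round head 28 mm in diameter instead of a wing; 41 mm high, origin at the centre of its underside. Stands in the rack's other hole; leave it there
- rack: grey plastic rack block, fixed to the desk, 60 mm (x) by 130 mm (y) by 24 mm high, origin at the centre of its underside. Two round holes 35 mm in diameter at y = +36 and -36 mm; flanges rest on its top, so a plug's underside stands 6 mm above the desk
- socket: spring-return bayonet socket, fixed to the desk: square grey housing 64 x 64 mm, 40 mm high, with a screw foot on its +y and -y sides, topped by a 5 mm steel plate; origin at the centre of its underside, z up. The plate has a bore 23 mm in diameter with two slots 9 mm wide along the socket's +x and -x, out to 18 mm from the axis: the key's lugs go through them (wing along socket x, either way)
- socket_mouth (a point): centre of the bore at the plate's top face, 40 mm above the desk, axes as the socket's. The lugs are clear below the plate when the key's flange is less than 3 mm above it; only then can the key turn, clockwise seen from above (anticlockwise is blocked), to a stop about 1.45 rad (83 degrees) from the slots
- turn (a joint): rotor inside the socket that the key's lugs push round: 0 at rest, grows as the key turns clockwise, 1.35 rad at the stop; it lags the key by about 0.1 rad of play. Its return spring resists with 0.06 N m, rising to 0.2 N m at the stop, and tries to turn the key back when let go
- spring_pad (a joint): how far the spring pad inside the socket is pressed down, m: 0 free; the spigot meets it when the flange is still 10 mm above the plate; 0.007 when the lugs are just below the plate, 0.010 with the flange flush. Pushes up with 4 N, rising to 12 N
- screwdriver: small screwdriver with blue handle, 144 mm long, 11 mm high, lying loose on the desk between rack and socket, bystander; origin under its middle
- glue_jar: small white jar with black cap, 38 mm diameter, 50 mm high, loose bystander near the front edge; origin at its underside
- tip_tinner: small round metal tin, 36 mm diameter, 16 mm high, loose bystander near the front edge; origin at its underside
- solder_reel: small blue-flanged reel, 46 mm, 18 mm high, loose bystander behind the work; origin at its underside
Not all that is in view belongs to the job. Leave any orange or purple look-alike of the key alone. What is shaped like the socket but yellow is not meant.

How it is judged:
By the outcome, as a careful person would: the job done as asked, in the order asked, and still so for the second after the job is handed in, while the arm keeps its last pose, push and grip.
It also fails if it takes over 43 s, if anything falls off the work surface, if the arm or the gripper's body presses on something with over 40 N, if the wrist force passes 120 N, or if a joint passes its speed limit or range.

ROBOT

A 6-joint arm with a two-finger parallel gripper is mounted at the origin on a cart in front of the work surface, level with it; the furniture and walls round the work are solid. World frame = base frame: x ahead of the robot, y to its left, z up, the work surface at z = 0. Lengths are in m, angles in rad, forces in N, time in s.
With the tool pointing down it reaches from about 0.3 to 0.875 m from the base axis. Payload 6.4 kg.
Tool frame: the origin (TCP) lies where the fingers leave the gripper's body, on its centre line; the fingertips stand 73 mm ahead of it and the grasp point (between the pads) lies 54 mm ahead of it; z points along the fingers, y is the line along which they close (so a half turn about z gives the same grasp; the last joint's range is limited). The gripper opens to 85 mm and grips with 20 to 120 N. Pads are 22 mm wide; open, the fingers measure 114 mm over their backs; the gripper's body (76 mm by 85 mm) begins 54 mm behind the grasp point. The pads swing forward as they close: fully open they stand 13 mm farther back than shut.
Start: joints at [0.949, 0.181, 1.607, -0, 1.354, -0.206], TCP at [0.232, 0.526, 0.304] pointing down, gripper open.
Joint ranges: [-2.99, 2.99], [-0.89, 2.07], [0.3, 2.58], [-1.14, 4.28], [0, 2.63], [-3.12, 3.12]. Speed limits (rad/s): [2.57, 2.57, 3.01, 3.14, 3.14, 3.14].

INTERFACE

Orientations are given as a unit quaternion [w, x, y, z].
In Python, from bench import ctrl gives the robot as it stands.
- The arm moves only by the tool carry_out, never from a script. Its argument "steps" is one flat list of numbers, 7 for each row, row after row: the shift along the tool's x, y, z in m, then the turn, a rotation vector about the tool's x, y, z in rad, then the opening, from 0 (shut) to 1 (fully open). In form: [dx, dy, dz, wx, wy, wz, claw, dx, dy, dz, wx, wy, wz, claw, ...]. A call has 1 to 20 rows; each row is the pose to reach, as a shift and turn from the pose commanded when the call began, along the tool's axes at that moment; what a row does not reach only later rows make up. A row lasts 1/10 s, in which the tool goes at most 50 mm and 8.59 degrees, less where a joint would pass 70% of its speed; a pose out of reach is approached as far as the arm can. A call with a gripper value outside its range is refused whole. The fingers move at their own pace and stop on an object; the grip force is fixed at half the most. Time passes only in rows, so rows that repeat a pose let the fingers close. It gives the time, the measured TCP pose, the force, the opening and the grip force at its end, in the units of the state.
- ctrl.get_obs(): the state, without advancing time (a new reading comes with each control period).
- ctrl.camera(name): name is "side" or "top"; returns the picture (480x640x3 uint8, red, green, blue); there is no depth.
- ctrl.camera_params(name): a dict with "vertical_fov" (degrees; the focal length in pixels is half the picture's height over the tangent of half this angle, whatever the lens; pixels are square), "cx", "cy" (the principal point, pixels), "k1" (the pictures are not rectified: a ray, as slopes to the right and down, at radius r is drawn at 1 + k1 r^2 times it, then the intrinsics apply), "cam_to_world" (4x4, takes a point from camera to world coordinates). Camera axes: x right, y down, z forward; pixel columns grow to the right and rows downward; lengths in m; the calibration is good to about 2 mm. A picture is of the moment at which its call begins. camera_params takes no time and is no camera call.
- ctrl.hand_in(): hands the job in; it is judged then, once.
The state is a dict: "time_s": time; "q": joint angles; "dq": joint speeds; "joint_efforts": joint torques, N m; "eef_pos": TCP position; "eef_rot": TCP orientation; "wrist_force": force on the tool from outside, world axes, zero at the start; "torque": the same for the moment, N m; "opening": opening from 0.0 (shut) to 1.0 (fully open); "grasp_force": force on a finger pad.
Only numpy, scipy, OpenCV 4.12 (cv2) and the standard library are available. Lean on these libraries where they do the work, as an engineer would, in place of code of your own. Each camera call takes 0.05 s, during which the arm holds its last target. There are 200 camera calls.

## Working session

There is one attempt and no reset: what is moved stays moved. The work goes in short steps, Python scripts to look and compute and a tool call to move; the robot and the scene stay as the last step left them, time stands still between calls to the robot, and variables do not carry over. Pictures are saved under pics/ and viewed, at most 10 in all, crops included, and the job is handed in when it is done.

Besides the shell and the picture viewer there is one more tool, called after ">>>" as name(argument=value, ...) on one line, values as JSON. carry_out: Moves the arm, as the interface text tells. Its arguments: {"type":"object","properties":{"steps":{"type":"array"}},"required":["steps"]}

```bash
mkdir -p pics; cat > h.py <<'E'
import numpy as np, cv2
from bench import ctrl
def snap(n,f):
    im=ctrl.camera(n); cv2.imwrite('pics/'+f,im[:,:,::-1]); return im
def K(p):
    f=240/np.tan(np.radians(p['vertical_fov'])/2); return f
def ray(n,u,v):
    p=ctrl.camera_params(n); f=K(p)
    d=np.array([(u-p['cx'])/f,(v-p['cy'])/f]); s=d.copy()
    for _ in range(30): s=d/(1+p['k1']*(s@s))
    T=np.array(p['cam_to_world']); return T[:3,3],T[:3,:3]@np.array([s[0],s[1],1])
def onz(n,u,v,z):
    o,d=ray(n,u,v); return o+d*(z-o[2])/d[2]
def proj(n,P):
    p=ctrl.camera_params(n); T=np.array(p['cam_to_world']); c=T[:3,:3].T@(np.array(P)-T[:3,3])
    s=c[:2]/c[2]; s=s*(1+p['k1']*(s@s)); return s*K(p)+[p['cx'],p['cy']]
E
python3 - <<'E'
from h import *
snap('top','t0.png');snap('side','s0.png')
for n in('top','side'):print(ctrl.camera_params(n))
print(ctrl.get_obs())
E
```

```text
{'vertical_fov': 49.10417100491632, 'cx': 324.9814482724114, 'cy': 242.7933392922423, 'k1': 0.04906833113750693, 'cam_to_world': array([[ 0.02823214, -0.99900138,  0.03462944,  0.4994026 ],
       [-0.9991668 , -0.02718148,  0.03044464, -0.13800763],
       [-0.02947296, -0.03546011, -0.9989364 ,  0.93956902],
       [ 0.        ,  0.        ,  0.        ,  1.        ]])}
{'vertical_fov': 45.67987283540799, 'cx': 318.99445631146136, 'cy': 239.62451998828328, 'k1': -0.14046266666050608, 'cam_to_world': array([[ 0.93772929, -0.13224458,  0.3212089 ,  0.16950899],
       [-0.34724096, -0.33196845,  0.87705226, -1.18337152],
       [-0.00935419, -0.93397447, -0.35721727,  0.50368478],
       [ 0.        ,  0.        ,  0.        ,  1.        ]])}
{'time_s': 0.1, 'q': array([ 9.48685901e-01,  1.81495878e-01,  1.60789471e+00,  1.43016231e-05,
        1.35380133e+00, -2.06344327e-01]), 'dq': array([-1.75373720e-03, -2.65255008e-03, -4.00192621e-03, -4.20359000e-05,
       -2.77231327e-04,  1.27583659e-03]), 'joint_efforts': array([-7.66497706e-04, -4.45879662e+01, -3.52238989e+01, -3.99390237e-04,
        4.24835933e-03, -5.78458548e-05]), 'eef_pos': array([0.23201629, 0.52569848, 0.3030642 ]), 'eef_rot': array([-3.28229240e-04,  2.06390437e-01,  9.78469390e-01, -7.29194469e-04]), 'wrist_force': array([-0.46911714,  0.74461996,  0.39689039]), 'torque': array([-0.02951149, -0.01461631, -0.02799402]), 'grasp_force': 0.0, 'opening': 0.9984021747049594}
```

View pics/t0.png

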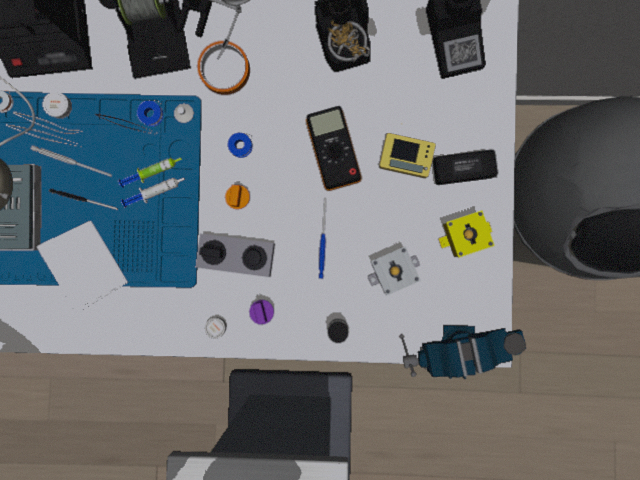

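View pics/s0.png

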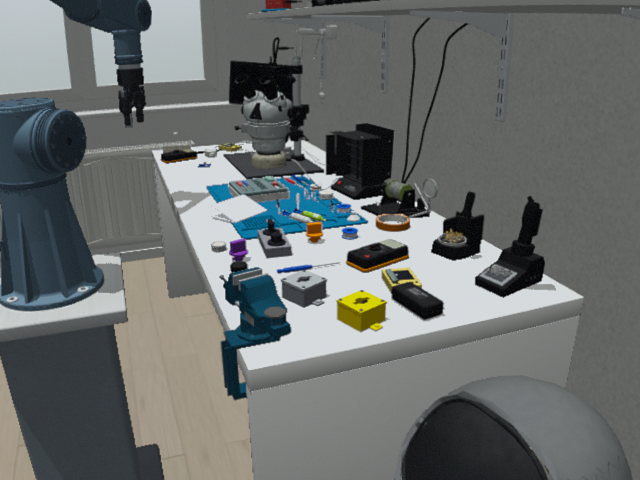

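The top view shows the rack at about (236,254) with black plugs at (213,250) and (255,257). The grey socket is at (395,270). Things that could be mistaken for the key are the orange (237,195) and purple (262,312) keys, and the yellow socket (468,233) could be mistaken for the grey one. In the side view the rack is at (275,240). A brightened close crop should show which plug is winged.

```bash
python3 - <<'E'
from h import *
t=cv2.imread('pics/t0.png');s=cv2.imread('pics/s0.png')
g=lambda a:(255*(a/255.)**0.45).astype('uint8')
a=cv2.resize(g(t[225:285,190:290]),(800,480),interpolation=cv2.INTER_CUBIC)[:,:]
b=cv2.resize(g(t[235:305,355:435]),(400,350),interpolation=cv2.INTER_CUBIC)
c=cv2.resize(g(s[205:275,240:320]),(400,350),interpolation=cv2.INTER_CUBIC)
a=cv2.resize(a,(400,240))
o=np.zeros((600,800,3),'uint8');o[:240,:400]=a;o[240:590,:400]=b;o[240:590,400:]=c
cv2.imwrite('pics/c0.png',o)
E
```

```text
(no output)
```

View pics/c0.png

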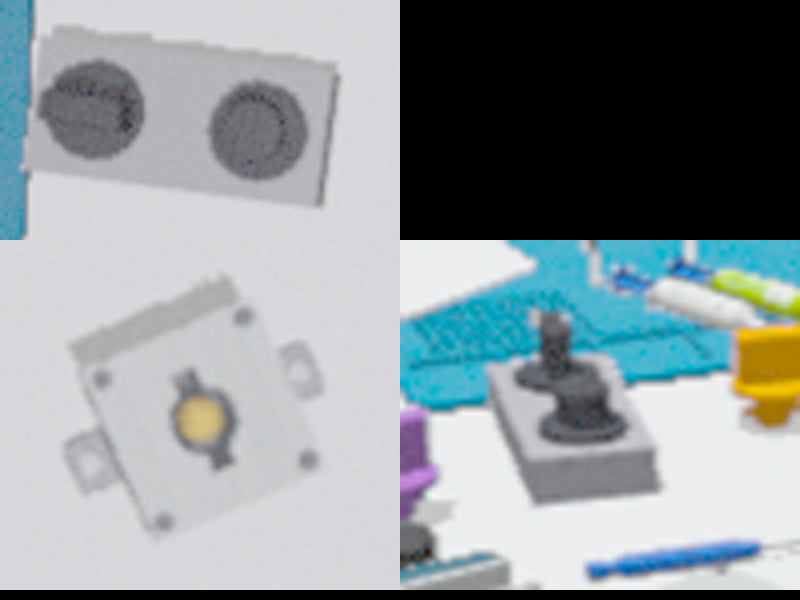

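The left plug (213,252) has the wing, so it is the key. The right one (254,258) has a round head and is the blank. Next I'll measure the key, wing and socket.

```bash
python3 - <<'E'
from h import *
im=np.mean([ctrl.camera('top').astype(float) for _ in range(8)],0)
np.save('tavg.npy',im)
g=im.mean(2)
def blobs(m,x0,y0,x1,y1,lo,hi):
    n,l,s,c=cv2.connectedComponentsWithStats(m[y0:y1,x0:x1].astype('uint8'))
    return [(s[i,4],c[i]+[x0,y0],l==i) for i in range(1,n) if lo<s[i,4]<hi]
for a,c,_ in blobs(g<75,190,225,290,285,100,900):
    print('plug',a,c,onz('top',*c,.029))
# rack outline
sub=im[225:285,190:290]; 
print('px rack',im[240,235],im[235,228],'plate',im[255,395],'slot')
d=g[235:305,355:435]; 
m=(d<100)
for a,c,l in blobs(g<110,380,255,412,287,8,400):
    print('slotring',a,c)
y=(im[...,0]-im[...,2]>50)
for a,c,l in blobs(y,380,255,412,287,8,400):
    print('brass',a,c,onz('top',*c,.03))
# screws
for a,c,l in blobs(g<140,362,238,432,304,2,60): print('dark',a,c,onz('top',*c,.04))
w=np.clip((g[236:270,194:272]-20)*4,0,255).astype('uint8')
cv2.imwrite('pics/w.png',cv2.resize(w,(780,340),interpolation=cv2.INTER_CUBIC))
print(np.percentile(g[240:265,203:223],[5,25,50,75,95]))
E
```

```text
plug 331 [193.17220544 252.70996979] [0.50745015 0.1188037  0.029     ]
plug 501 [212.87824351 252.01996008] [0.50959032 0.08447779 0.029     ]
plug 476 [254.18907563 257.35504202] [0.50229606 0.01211912 0.029     ]
px rack [120.875 118.    126.75 ] [127.75  127.75  128.875] plate [151.75 154.   159.  ] slot
slotring 162 [395.43209877 270.58641975]
brass 55 [394.45454545 270.34545455] [ 0.48674585 -0.23123441  0.03      ]
dark 57 [414.80701754 260.50877193] [ 0.50460476 -0.26424188  0.04      ]
dark 22 [416.04545455 278.68181818] [ 0.47382849 -0.26698795  0.04      ]
[ 21.82916667  33.11458333  38.39583333  41.21875    118.54791667]
```

View pics/w.png

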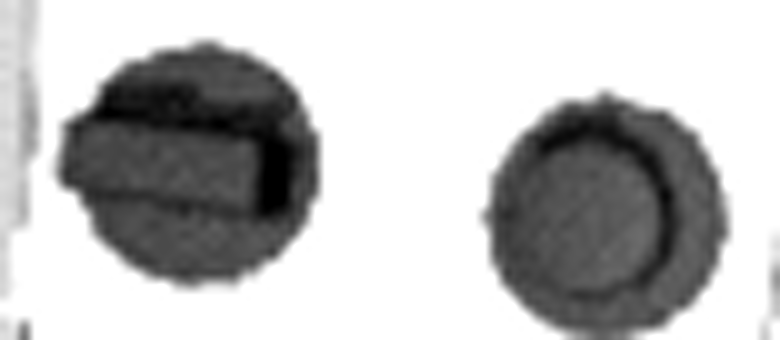

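The crop shows the key's wing top with corners at about (201,247.5), (200.3,254.5), (219,249.3), (218.3,256.8). It runs along the rack, slightly tilted.

```bash
python3 - <<'E'
from h import *
P=lambda u,v,z:onz('top',u,v,z)[:2]
c=[(75,120),(68,188),(255,138),(248,213)]
q=np.array([P(a/10-.5+194,b/10-.5+236,.055) for a,b in c]); print(q,'wingc',q.mean(0))
d=q[0]+q[1]-q[2]-q[3]; print('wing ang',np.degrees(np.arctan2(d[1],d[0])),np.hypot(*d)/2)
print('flange',P(213.5,251.9,.029),P(254.3,257,.029))
s=np.array([P(u-.4,v-.4,.04) for u,v in [(403.1,249.9),(374.7,262.1),(416.1,278.5),(387.3,290.9)]])
print(s,'sock c',s.mean(0)); 
for d in (s[0]-s[2],s[1]-s[3],s[1]-s[0],s[3]-s[2]): print(np.degrees(np.arctan2(d[1],d[0])),np.hypot(*d))
g=np.load('tavg.npy').mean(2); im=np.load('tavg.npy')
m=np.zeros(g.shape,'uint8'); m[255:287,380:412]=((g<120)|(im[...,0]-im[...,2]>35))[255:287,380:412]
ct=max(cv2.findContours(m,0,1)[0],key=cv2.contourArea)
ys,xs=np.nonzero(m); pts=np.array([P(x,y,.04) for x,y in zip(xs,ys)])
mu=pts.mean(0); w,v=np.linalg.eigh(np.cov((pts-mu).T)); print('bore',len(pts),mu,np.degrees(np.arctan2(v[1,1],v[0,1])),2*w**.5)
o=ctrl.get_obs();print(o['time_s'])
E
```

```text
[[0.51639251 0.09853534]
 [0.50486289 0.09929544]
 [0.51418122 0.06791542]
 [0.50147507 0.06864706]] wingc [0.50922792 0.08359832]
wing ang 84.77843084672237 0.03076180376497701
flange [0.50982872 0.08340075] [0.50291812 0.01194643]
[[ 0.52275989 -0.24335899]
 [ 0.50060852 -0.19566306]
 [ 0.47479665 -0.26638517]
 [ 0.45229219 -0.21820596]] sock c [ 0.48761431 -0.23090329]
25.644718501666613 0.053204108925849584
25.0123038191918 0.05331650907948046
114.91151904890971 0.052588828974717464
115.03723227995218 0.053175992698683686
bore 207 [ 0.48707628 -0.23108366] -152.63731899564144 [0.01377369 0.01967888]
0.5
```

```bash
cat > mv.py <<'E'
import sys
from h import *
from scipy.spatial.transform import Rotation as R
def mv(x,y,z,yawy):
    o=ctrl.get_obs(); q=o['eef_rot']; r=R.from_quat([q[1],q[2],q[3],q[0]])
    a=np.radians(yawy); Y=np.array([np.cos(a),np.sin(a),0]);Z=np.array([0,0,-1.]);X=np.cross(Y,Z)
    t=R.from_matrix(np.c_[X,Y,Z])
    print('t',o['time_s'],'pos',o['eef_pos'].round(4),'yawy',np.degrees(np.arctan2(*r.as_matrix()[1::-1,1])).round(2),'open',round(o['opening'],3),'F',o['wrist_force'].round(1),'grasp',o['grasp_force'],'q',o['q'].round(2))
    print('shift',(r.inv().apply(np.array([x,y,z])-o['eef_pos'])).round(4),'rot',(r.inv()*t).as_rotvec().round(4))
if __name__=='__main__': mv(*map(float,sys.argv[1:5]))
E
python3 mv.py .5095 .0835 .18 -5.2
```

```text
t 0.5 pos [0.2322 0.526  0.3039] yawy 66.18 open 1.001 F [ 0.5  0.1 -0.4] grasp 0.0 q [ 0.95  0.18  1.61 -0.    1.35 -0.21]
shift [-0.4324 -0.2928  0.1239] rot [-0.      0.      1.2458]
```

>>> carry_out(steps=[-0.432, -0.293, 0.08, 0, 0, 1.246, 1, -0.432, -0.293, 0.08, 0, 0, 1.246, 1, -0.432, -0.293, 0.08, 0, 0, 1.246, 1, -0.432, -0.293, 0.08, 0, 0, 1.246, 1, -0.432, -0.293, 0.08, 0, 0, 1.246, 1, -0.432, -0.293, 0.08, 0, 0, 1.246, 1, -0.432, -0.293, 0.08, 0, 0, 1.246, 1, -0.432, -0.293, 0.08, 0, 0, 1.246, 1, -0.432, -0.293, 0.08, 0, 0, 1.246, 1, -0.432, -0.293, 0.124, 0, 0, 1.246, 0.6, -0.432, -0.293, 0.124, 0, 0, 1.246, 0.6, -0.432, -0.293, 0.124, 0, 0, 1.246, 0.6, -0.432, -0.293, 0.124, 0, 0, 1.246, 0.6, -0.432, -0.293, 0.124, 0, 0, 1.246, 0.6, -0.432, -0.293, 0.124, 0, 0, 1.246, 0.6])

```text
time_s: 2.0
eef_pos: [0.5092, 0.0846, 0.181]
eef_rot: [0.001, 0.738, 0.675, 0.001]
wrist_force: [-0.1, -0.3, 0.9]
opening: 0.602
grasp_force: 0.0
```

```bash
python3 mv.py .5095 .0835 .105 -5.2; python3 - <<'E'
from h import *
s=snap('side','s1.png');t=snap('top','t1.png')
g=lambda a:(255*(a/255.)**0.5).astype('uint8')[:,:,::-1]
o=np.hstack([cv2.resize(g(s[150:270,230:330]),(400,480)),cv2.resize(g(t[200:320,150:250]),(400,480))])
cv2.imwrite('pics/c1.png',o)
E
```

```text
t 2.0 pos [0.5092 0.0846 0.181 ] yawy -5.12 open 0.602 F [-0.1 -0.3  0.9] grasp 0.0 q [-0.07  0.2   1.86  0.    1.08  0.02]
shift [-0.001   0.0002  0.076 ] rot [ 0.0018 -0.0002  0.0014]
```

View pics/c1.png

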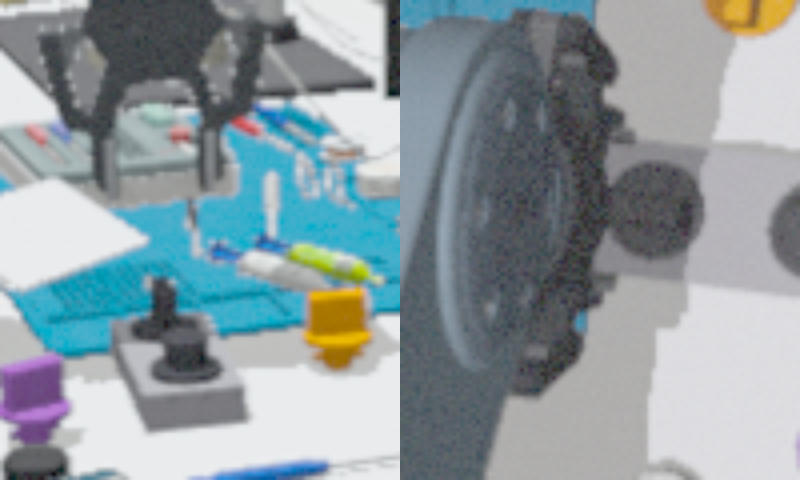

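The gripper is centred over the wing: in the side crop the fingers straddle column 160 and the wing is at 162. I'll go down and grip it.

>>> carry_out(steps=[-0.001, 0, 0.03, 0, 0, 0, 0.6, -0.001, 0, 0.055, 0, 0, 0, 0.6, -0.001, 0, 0.07, 0, 0, 0, 0.6, -0.001, 0, 0.076, 0, 0, 0, 0.6, -0.001, 0, 0.076, 0, 0, 0, 0.4, -0.001, 0, 0.076, 0, 0, 0, 0, -0.001, 0, 0.076, 0, 0, 0, 0, -0.001, 0, 0.076, 0, 0, 0, 0, -0.001, 0, 0.076, 0, 0, 0, 0, -0.001, 0, 0.076, 0, 0, 0, 0, -0.001, 0, 0.076, 0, 0, 0, 0])

```text
time_s: 3.2
eef_pos: [0.51, 0.0825, 0.1053]
eef_rot: [0.001, 0.739, 0.674, 0.001]
wrist_force: [-0.7, 1.0, 5.7]
opening: 0.145
grasp_force: 60.2
```

```bash
python3 mv.py .5095 .0835 .105 -5.2
```

```text
t 3.2 pos [0.51   0.0825 0.1053] yawy -5.22 open 0.145 F [-0.7  1.   5.7] grasp 60.15062928199768 q [-0.07  0.33  1.88  0.    0.93  0.02]
shift [ 0.0009 -0.0006  0.0003] rot [ 0.0025 -0.0003 -0.0003]
```

>>> carry_out(steps=[0, 0, -0.01, 0, 0, 0, 0, 0, 0, -0.03, 0, 0, 0, 0, 0, 0, -0.06, 0, 0, 0, 0, 0, 0, -0.085, 0, 0, 0, 0, 0, 0, -0.085, 0, 0, 0, 0])

```text
time_s: 3.7
eef_pos: [0.5112, 0.0824, 0.1931]
eef_rot: [0.003, 0.739, 0.674, 0.003]
wrist_force: [1.0, 0.4, -0.7]
opening: 0.144
grasp_force: 59.2
```

```bash
python3 mv.py .4873 -.231 .19 -64.8
```

```text
t 3.7 pos [0.5112 0.0824 0.1931] yawy -5.21 open 0.144 F [ 1.   0.4 -0.7] grasp 59.16241765022278 q [-0.07  0.18  1.85 -0.    1.1   0.02]
shift [-0.3143  0.0046  0.0031] rot [ 0.0067 -0.004   1.0401]
```

>>> carry_out(steps=[-0.03, 0, 0.003, 0, 0, 0.1, 0, -0.07, 0, 0.003, 0, 0, 0.22, 0, -0.11, 0.001, 0.003, 0, 0, 0.34, 0, -0.15, 0.002, 0.003, 0, 0, 0.46, 0, -0.19, 0.003, 0.003, 0, 0, 0.58, 0, -0.23, 0.004, 0.003, 0, 0, 0.7, 0, -0.27, 0.005, 0.003, 0, 0, 0.83, 0, -0.3, 0.005, 0.003, 0, 0, 0.95, 0, -0.314, 0.005, 0.003, 0, 0, 1.04, 0, -0.314, 0.005, 0.003, 0, 0, 1.04, 0, -0.314, 0.005, 0.003, 0, 0, 1.04, 0])

```text
time_s: 4.8
eef_pos: [0.4849, -0.2301, 0.1851]
eef_rot: [-0.001, 0.976, 0.219, -0.0]
wrist_force: [-0.2, 0.9, -1.8]
opening: 0.152
grasp_force: 59.1
```

```bash
python3 mv.py .4873 -.231 .16 -64.8; python3 - <<'E'
from h import *
s=np.mean([ctrl.camera('side').astype(float) for _ in range(4)],0);t=ctrl.camera('top')
np.save('s2.npy',s)
g=lambda a:(255*(a/255.)**0.5).astype('uint8')[:,:,::-1]
o=np.hstack([cv2.resize(g(s[190:310,250:350]),(500,600),interpolation=cv2.INTER_CUBIC),cv2.resize(g(t[210:320,340:440]),(300,600*330//600*1),interpolation=cv2.INTER_CUBIC).repeat(1,0) if 0 else np.vstack([cv2.resize(g(t[210:320,340:440]),(300,330),interpolation=cv2.INTER_CUBIC),np.zeros((270,300,3),'uint8')])])
cv2.imwrite('pics/c2.png',o)
E
```

```text
t 4.8 pos [ 0.4849 -0.2301  0.1851] yawy -64.7 open 0.152 F [-0.2  0.9 -1.8] grasp 59.13211405277252 q [-0.66  0.24  1.8   0.    1.11  0.46]
shift [0.0018 0.0019 0.0251] rot [-0.0018  0.0006  0.0017]
```

View pics/c2.png

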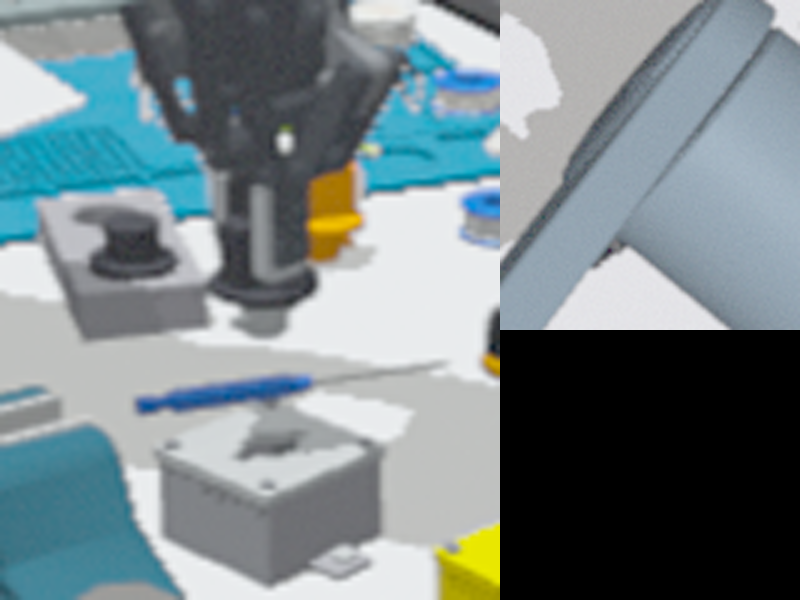

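The side view shows the key held upright, with its flange spanning about (291–313, 247). The socket centre is at about (303.6,278). The top view is blocked by the arm. I'll compare the two positions across the line of sight.

```bash
python3 - <<'E'
from h import *
S=onz('side',303.6,278.1,.04); print('sock by side',S)
for u,v in[(172,445),(268,485),(368,440)]: print(onz('side',250+u/5-.4,190+v/5-.4,.04))
s=np.load('s2.npy').mean(2)
for r in(246,247,248,249,250,251,254,255,256): print(r,s[r,288:318].astype(int))
T=ctrl.get_obs()['eef_pos']
print('pred key flange mid', proj('side',T+[0,0,-.054-.045+.0205]),'spigot',proj('side',T+[0,0,-.054-.045+.002]),'pred socket',proj('side',[.4873,-.231,.04]))
a=np.radians(25.3);print('px per mm tool x',proj('side',T+np.array([np.cos(a),np.sin(a),0])*.001)-proj('side',T))
E
```

```text
sock by side [ 0.48621586 -0.22966582  0.04      ]
[ 0.45007361 -0.21800438  0.04      ]
[ 0.4732038  -0.26538069  0.04      ]
[ 0.52239824 -0.24140198  0.04      ]
246 [115 115 103  72  36  30  22  20  16  16  15  13  12  18  29  42  45  40
  31  24  22  19  22  17  14  73 184 218 218 217]
247 [ 69  66  59  40  28  32  31  28  21  18  15  14  17  18  21  23  26  25
  22  19  19  20  19  14  16  89 186 218 218 217]
248 [ 55  51  54  62  51  25  24  29  33  33  32  31  35  34  36  35  35  36
  30  28  26  29  18  13  54 147 202 218 218 217]
249 [ 56  54  65 116 123  84  41  16  16  22  26  31  33  36  37  36  33  29
  27  20  14  16  36  77 129 189 216 218 217 217]
250 [ 59  57  74 152 195 185 138  95  73  45  23  19  19  19  19  20  16  18
  17  12  17  62 126 188 211 216 219 218 217 217]
251 [ 60  59  62 117 192 218 214 206 185 139  68  32  26  25  25  25  27  29
  32  44  84 154 199 216 219 218 217 217 217 217]
254 [ 56  55  55  85 139 195 216 189 118  80  74  68  65  66  67  68  68  64
  67 123 194 218 218 217 217 217 217 217 217 217]
255 [ 86  94 100 122 182 214 218 197 146 102  77  63  62  65  66  65  64  61
  68 131 195 217 217 217 217 217 217 217 217 217]
256 [187 201 212 212 215 218 218 216 209 194 154  99  70  64  63  64  64  73
 119 181 211 218 217 217 217 216 217 217 217 217]
pred key flange mid [302.56583769 245.8359987 ] spigot [302.75787113 254.85977813] pred socket [304.35245502 278.28344197]
px per mm tool x [ 0.38937598 -0.1204899 ]
```

```bash
python3 mv.py .4868 -.2312 .147 -64.8
```

```text
t 5.05 pos [ 0.4855 -0.2296  0.1858] yawy -64.67 open 0.15 F [-1.2 -0.4 -1.4] grasp 59.1318815946579 q [-0.66  0.24  1.8   0.    1.11  0.47]
shift [0.0004 0.002  0.0388] rot [-0.0003  0.0001  0.0022]
```

>>> carry_out(steps=[0.0005, 0.002, 0.01, 0, 0, 0.002, 0, 0.0005, 0.002, 0.025, 0, 0, 0.002, 0, 0.0005, 0.002, 0.035, 0, 0, 0.002, 0, 0.0005, 0.002, 0.038, 0, 0, 0.002, 0, 0.0005, 0.002, 0.038, 0, 0, 0.002, 0, 0.0005, 0.002, 0.038, 0, 0, 0.002, 0])

```text
time_s: 5.65
eef_pos: [0.4869, -0.2324, 0.1481]
eef_rot: [0.0, 0.976, 0.217, 0.0]
wrist_force: [-0.3, -0.5, -0.3]
opening: 0.148
grasp_force: 59.1
```

```bash
python3 mv.py .4868 -.2312 .131 -64.8;python3 - <<'E'
from h import *
s=np.mean([ctrl.camera('side').astype(float) for _ in range(4)],0)
g=lambda a:(255*(a/255.)**0.5).astype('uint8')[:,:,::-1]
cv2.imwrite('pics/c3.png',cv2.resize(g(s[230:310,270:340]),(525,600),interpolation=cv2.INTER_CUBIC))
E
```

```text
t 5.65 pos [ 0.4869 -0.2324  0.1481] yawy -64.91 open 0.148 F [-0.3 -0.5 -0.3] grasp 59.132614731788635 q [-0.67  0.3   1.81 -0.    1.03  0.47]
shift [ 0.0004 -0.0011  0.0171] rot [ 0.0004 -0.0002 -0.002 ]
```

View pics/c3.png

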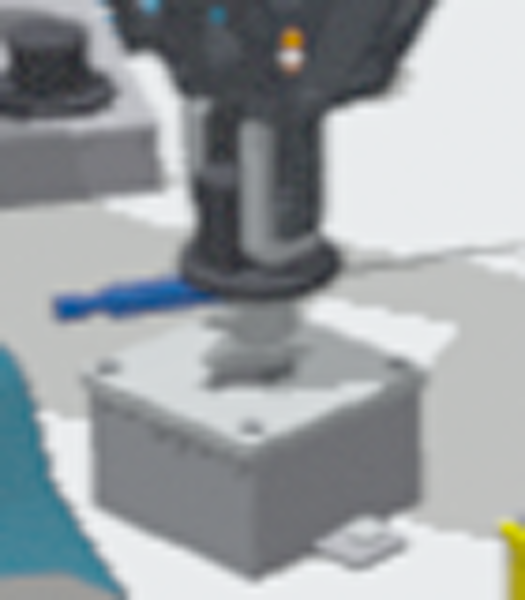

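The side view shows the key just above the bore. The flange is at about column 304.2 and the socket screws' midpoint at about 303.3, so I'll check that difference.

```bash
python3 - <<'E'
from h import *
s=np.mean([ctrl.camera('side').astype(float) for _ in range(4)],0).mean(2)
def cross(r,a,b,th,inv=False):
    x=s[r]; return [round(i+(th-x[i])/(x[i+1]-x[i]),2) for i in range(a,b) if (x[i]-th)*(x[i+1]-th)<0]
for r in range(262,270): print(r,'flange',cross(r,286,322,70))
for r in range(270,280): print(r,'spig',cross(r,294,318,130))
for r in range(284,296,3): print(r,'house',cross(r,275,335,135))
for z in(.147,.1485): print('pred flange bottom',proj('side',[.4868,-.2312,z-.081]),'spig',proj('side',[.4868,-.2312,z-.0885]))
c=np.array([.4873,-.231]);a=np.radians(25.2);X=np.array([np.cos(a),np.sin(a)]);Y=np.array([-X[1],X[0]])
for i,j in((-1,1),(1,-1),(-1,-1)): print(i,j,'corner',[proj('side',[*(c+.032*(i*X+j*Y)),z]).round(1) for z in(.035,.015)])
o=ctrl.get_obs();print(o['eef_pos'])
E
```

```text
262 flange [np.float64(294.45), np.float64(302.42), np.float64(304.96), np.float64(313.57)]
263 flange [np.float64(293.69), np.float64(303.56), np.float64(305.71), np.float64(314.74)]
264 flange [np.float64(293.38), np.float64(315.17)]
265 flange [np.float64(293.29), np.float64(315.51)]
266 flange [np.float64(293.2), np.float64(314.93)]
267 flange [np.float64(291.86), np.float64(314.01)]
268 flange [np.float64(312.8)]
269 flange [np.float64(310.6)]
270 spig [np.float64(310.23)]
271 spig [np.float64(296.54), np.float64(297.06), np.float64(309.78)]
272 spig [np.float64(296.28), np.float64(310.03)]
273 spig [np.float64(296.56), np.float64(311.24)]
274 spig [np.float64(298.97), np.float64(314.17)]
275 spig [np.float64(298.7), np.float64(316.26)]
276 spig [np.float64(297.79)]
277 spig [np.float64(296.77)]
278 spig [np.float64(296.61)]
279 spig [np.float64(297.27)]
284 house [np.float64(275.4), np.float64(280.38), np.float64(291.57), np.float64(313.83), np.float64(326.62)]
287 house [np.float64(275.52), np.float64(281.56), np.float64(298.55), np.float64(301.52), np.float64(304.77), np.float64(307.34), np.float64(326.62)]
290 house [np.float64(276.3), np.float64(281.7), np.float64(326.92)]
293 house [np.float64(276.59), np.float64(281.73), np.float64(326.95)]
pred flange bottom [303.88378754 266.05544575] spig [303.95848228 269.6285177 ]
pred flange bottom [303.8688233  265.33862033] spig [303.94356025 268.91537672]
-1 1 corner [array([281.1, 280.9]), array([281.4, 290.2])]
1 -1 corner [array([327.7, 280.3]), array([327.8, 289.6])]
-1 -1 corner [array([304. , 290.9]), array([304.3, 300.5])]
[ 0.48683285 -0.23233394  0.14812389]
```

>>> carry_out(steps=[0, -0.001, 0.003, 0, 0, 0, 0, 0, -0.001, 0.006, 0, 0, 0, 0, 0, -0.001, 0.008, 0, 0, 0, 0, 0, -0.001, 0.01, 0, 0, 0, 0, 0, -0.001, 0.012, 0, 0, 0, 0, 0, -0.001, 0.012, 0, 0, 0, 0])

```text
time_s: 6.65
eef_pos: [0.4861, -0.2312, 0.1355]
eef_rot: [-0.0, 0.976, 0.217, -0.0]
wrist_force: [-1.3, 0.6, -0.5]
opening: 0.15
grasp_force: 59.1
```

```bash
python3 mv.py .4863 -.2315 .121 -64.8
```

```text
t 6.65 pos [ 0.4861 -0.2312  0.1355] yawy -64.92 open 0.15 F [-1.3  0.6 -0.5] grasp 59.13049042224884 q [-0.66  0.32  1.82 -0.    1.01  0.47]
shift [0.     0.0003 0.0145] rot [-0.0006  0.0004 -0.002 ]
```

>>> carry_out(steps=[0, 0, 0.002, 0, 0, 0, 0, 0, 0, 0.004, 0, 0, 0, 0, 0, 0, 0.006, 0, 0, 0, 0, 0, 0, 0.007, 0, 0, 0, 0, 0, 0, 0.007, 0, 0, 0, 0])

```text
time_s: 7.15
eef_pos: [0.4865, -0.2315, 0.1292]
eef_rot: [0.0, 0.976, 0.217, 0.0]
wrist_force: [-1.3, 0.1, 4.0]
opening: 0.148
grasp_force: 59.9
```

```bash
python3 mv.py .4863 -.2315 .121 -64.8
```

```text
t 7.15 pos [ 0.4865 -0.2315  0.1292] yawy -64.91 open 0.148 F [-1.3  0.1  4. ] grasp 59.86405670642853 q [-0.66  0.33  1.82 -0.    0.99  0.47]
shift [-0.0001 -0.0001  0.0082] rot [ 0.0005 -0.0001 -0.002 ]
```

The 4 N at this depth matches the pad spring, so the lugs are in the slots. I'll keep pressing.

>>> carry_out(steps=[0, 0, 0.002, 0, 0, 0, 0, 0, 0, 0.004, 0, 0, 0, 0, 0, 0, 0.006, 0, 0, 0, 0, 0, 0, 0.008, 0, 0, 0, 0, 0, 0, 0.009, 0, 0, 0, 0, 0, 0, 0.009, 0, 0, 0, 0])

```text
time_s: 7.75
eef_pos: [0.4866, -0.2317, 0.1213]
eef_rot: [0.0, 0.976, 0.217, 0.0]
wrist_force: [-4.5, 1.3, 13.6]
opening: 0.148
grasp_force: 61.1
```

```bash
python3 mv.py .4863 -.2315 .121 -64.8
```

```text
t 7.75 pos [ 0.4866 -0.2317  0.1213] yawy -64.9 open 0.148 F [-4.5  1.3 13.6] grasp 61.095927357673645 q [-0.66  0.34  1.82 -0.    0.98  0.47]
shift [-0.0002 -0.0003  0.0003] rot [ 0.0007  0.     -0.0018]
```

The flange is flush at 13.6 N. Now I'll turn clockwise, shifting slightly to allow for the key sitting about 1 mm off-centre in the grip.

>>> carry_out(steps=[0, -0.0001, 0, 0, 0, 0.1, 0, 0, -0.0002, 0, 0, 0, 0.2, 0, 0, -0.0003, 0, 0, 0, 0.3, 0, 0.0001, -0.0004, 0, 0, 0, 0.4, 0, 0.0001, -0.0005, 0, 0, 0, 0.5, 0, 0.0002, -0.0006, 0, 0, 0, 0.6, 0, 0.0002, -0.0006, 0, 0, 0, 0.6, 0])

```text
time_s: 8.45
eef_pos: [0.4867, -0.2315, 0.1213]
eef_rot: [0.001, 0.997, -0.082, 0.001]
wrist_force: [-2.9, 0.2, 11.3]
opening: 0.15
grasp_force: 60.8
```

```bash
python3 mv.py .4863 -.2315 .121 -148; python3 -c "
from h import *
o=ctrl.get_obs();print(o['torque'])"
```

```text
t 8.45 pos [ 0.4867 -0.2315  0.1213] yawy -99.42 open 0.15 F [-2.9  0.2 11.3] grasp 60.83351969718933 q [-0.66  0.34  1.82 -0.    0.98  1.07]
shift [-0.0004  0.0001  0.0003] rot [ 0.001  -0.0019  0.8478]
[-0.03418282  0.71980654  0.05277618]
```

>>> carry_out(steps=[0, -0.0001, 0, 0, 0, 0.1, 0, 0, -0.0002, 0, 0, 0, 0.2, 0, 0, -0.0003, 0, 0, 0, 0.3, 0, 0.0001, -0.0004, 0, 0, 0, 0.4, 0, 0.0001, -0.0005, 0, 0, 0, 0.5, 0, 0.0002, -0.0006, 0, 0, 0, 0.6, 0, 0.0002, -0.0006, 0, 0, 0, 0.7, 0, 0.0003, -0.0007, 0, 0, 0, 0.78, 0, 0.0003, -0.0008, 0, 0, 0, 0.84, 0, 0.0003, -0.0008, 0, 0, 0, 0.88, 0, 0.0003, -0.0008, 0, 0, 0, 0.88, 0])

```text
time_s: 9.55
eef_pos: [0.4869, -0.2314, 0.1213]
eef_rot: [0.001, 0.867, -0.498, 0.001]
wrist_force: [-4.7, -2.3, 11.2]
opening: 0.151
grasp_force: 60.8
```

```bash
python3 mv.py .4863 -.2315 .121 -148; python3 -c "
from h import *
o=ctrl.get_obs();print(o['torque'],o['joint_efforts'])"
```

```text
t 9.55 pos [ 0.4869 -0.2314  0.1213] yawy -149.73 open 0.151 F [-4.7 -2.3 11.2] grasp 60.80997169017792 q [-0.66  0.34  1.82 -0.    0.98  1.95]
shift [-0.0002  0.0006  0.0003] rot [ 0.0011 -0.0028 -0.0302]
[-0.54208281  1.03026851  0.17202823] [  2.47345068 -39.88202691 -25.01323342   1.64013516  -0.78404479
   0.54866636]
```

I've turned 1.48 rad and the torque is 0.17 N m. I'll nudge a bit further to feel for the stop.

>>> carry_out(steps=[0, 0, 0, 0, 0, 0.03, 0, 0, 0, 0, 0, 0, 0.06, 0, 0, 0, 0, 0, 0, 0.06, 0, 0, 0, 0, 0, 0, 0.06, 0])

```text
time_s: 9.95
eef_pos: [0.4871, -0.2313, 0.1213]
eef_rot: [0.001, 0.852, -0.523, 0.001]
wrist_force: [-3.7, -2.4, 10.4]
opening: 0.149
grasp_force: 61.0
```

```bash
python3 mv.py .4863 -.2315 .121 -148; python3 -c "
from h import *
o=ctrl.get_obs();print(o['torque'],o['joint_efforts'])
s=np.mean([ctrl.camera('side').astype(float) for _ in range(4)],0)
g=lambda a:(255*(a/255.)**0.5).astype('uint8')[:,:,::-1]
cv2.imwrite('pics/c4.png',cv2.resize(g(s[230:310,270:340]),(525,600),interpolation=cv2.INTER_CUBIC))"
```

```text
t 9.95 pos [ 0.4871 -0.2313  0.1213] yawy -153.06 open 0.149 F [-3.7 -2.4 10.4] grasp 60.993207693099976 q [-0.66  0.34  1.82 -0.    0.97  2.01]
shift [-0.0002  0.0008  0.0003] rot [ 0.0009 -0.0031 -0.0884]
[-0.48794335  0.89791738  0.51332187] [  1.78029869 -39.9941361  -24.88740027   1.61639638  -0.6522854
   0.53409358]
```

View pics/c4.png

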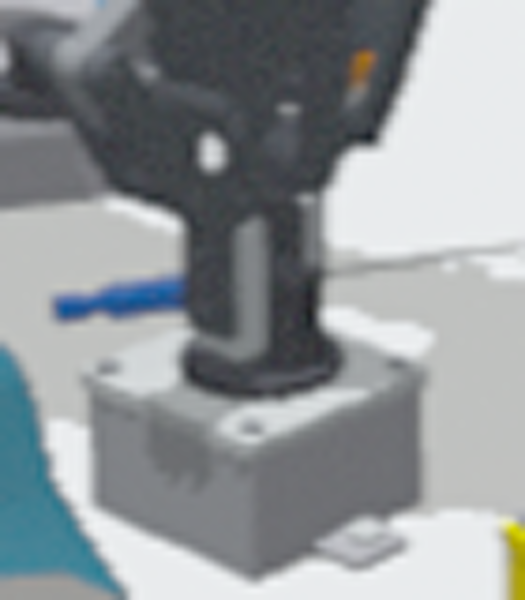

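The flange is seated on the plate, and the torque jumped from 0.17 to 0.51 N m, well above the 0.2 N m spring, so the key is against its stop. Handing in.

```bash
python3 -c "
from bench import ctrl
print(ctrl.hand_in())"
```

```text
the job is handed in; nothing more can be done
None
```

I handed the job in at about 10 s of the 43 s limit: the winged key is in the grey socket with its flange on the plate, turned clockwise about 1.54 rad by the gripper until it met the stop, and still gripped and held there; I touched nothing else.

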